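Feed a cheese block along the portioner fence with a push stick

ROBOT

A 7-joint arm with a two-finger parallel gripper is mounted at the origin on the work surface; the furniture and walls round the work are solid. World frame = base frame: x ahead of the robot, y to its left, z up, the work surface at z = 0. Lengths are in m, angles in rad, forces in N, time in s.
With the tool pointing down it reaches from about 0.4 to 0.75 m from the base axis. Payload 19.5 kg.
Tool frame: the origin (TCP) lies midway between the tips of the shut fingers; the grasp point (between the pads) lies 19 mm behind it; z points along the fingers, y is the line along which they close (so a half turn about z gives the same grasp; the last joint's range is limited). The gripper opens to 85 mm and grips with 20 to 120 N. Pads are 22 mm wide; open, the fingers measure 114 mm over their backs; the gripper's body (76 mm by 85 mm) begins 54 mm behind the grasp point. The pads swing forward as they close: fully open they stand 13 mm farther back than shut.
Start: joints at [-1.364, 0.707, -0.028, 1.485, 0.022, 0.951, -0.075], TCP at [0.142, 0.557, 0.231] pointing down, gripper open.
Joint ranges: [-2.71, 2.71], [-0.32, 2.16], [-1.57, 1.52], [0, 2.45], [-1.46, 4.6], [0, 2.02], [-2.83, 2.83]. Speed limits (rad/s): [1.89, 1.89, 2.57, 2.57, 3.01, 3.01, 3.01].

INTERFACE

Orientations are given as a unit quaternion [x, y, z, w].
In Python, from workcell import * gives the robot as it stands. The module is installed in compiled form; this text tells all that it offers.
- The arm moves only by the tool drive_tool, never from a script. Its argument "deltas" is a list that holds one entry, the list of rows, each a list of 6 numbers: the shift along the tool's x, y, z scaled (see below), then the turn, a rotation vector about the tool's x, y, z scaled (see below). In form: [[[tx, ty, tz, rx, ry, rz], ...]]. A call has exactly 10 rows; each row is the pose to reach, as a shift and turn from the pose commanded when the call began, along the tool's axes at that moment; what a row does not reach only later rows make up. The controller multiplies each number of a shift by 12 cm and each number of a turn by 90 degrees. A row lasts 1/8 s, in which the tool goes at most 62.5 mm and 10.7 degrees, less where a joint would pass 70% of its speed; a pose out of reach is approached as far as the arm can. A call with a number of a shift or a turn outside -1 to 1 is refused whole. A call with a gripper value outside its range is refused whole. "claw" is the closure, from 0 (fully open) to 1 (shut), set as the call begins (left out, the last holds). The fingers move at their own pace and stop on an object; "squeeze" is the grip in N (left out, the last holds). Time passes only in rows, so rows that repeat a pose let the fingers close, or fill a call up. It gives the time, the measured TCP pose, the force, the opening and the grip force at its end, in the units of the state.
- get_obs(): the state, without advancing time (a new reading comes with each control period).
- capture(name): name is "scene" or "side" or "wrist"; returns the picture (384x512x3 uint8, red, green, blue); there is no depth.
- camera_model(name): a dict with "fx", "fy", "cx", "cy" (pixels), "dist" ([k1, k2, p1, p2, k3] as OpenCV has them; the pictures are not rectified), "world_from_camera" (4x4, takes a point from camera to world coordinates). Camera axes: x right, y up, looking along -z (the intrinsics and any distortion apply to the point x, -y, -z); pixel columns grow to the right and rows downward; lengths in m; the calibration is good to about 2 mm. A picture is of the moment at which its call begins: read the wrist's pose just before it. camera_model takes no time and is no camera call; for the wrist camera it gives the pose at the moment of the call.
- hand_in(): hands the job in; it is judged then, once.
The state is a dict: "t": time; "joint_pos": joint angles; "joint_vel": joint speeds; "joint_torque": joint torques, N m; "tcp_pos": TCP position; "tool_rot": TCP orientation; "ft_force": force on the tool from outside, world axes, zero at the start; "torque": the same for the moment, N m; "width": finger opening in m; "finger_force": force on a finger pad.
Only numpy, scipy, OpenCV 4.12 (cv2) and the standard library are available. Lean on these libraries where they do the work, as an engineer would, in place of code of your own. Each camera call takes 0.05 s, during which the arm holds its last target. There are 200 camera calls.

TASK

Take the blue push stick and use it, never the gripper itself, to square the cheese block up against the portioner's fence before the block's front crosses the red line, then feed it along, keeping it flat against the fence, under the wire frame and back against the sprung blue backstop until the orange keeper snaps in behind it and holds it there. Press firmly but do not ram the backstop, leave the spice jars and the timer alone, and at the end lay the push stick down on the worktop, off the portioner.

Things in the scene. Friction and masses are not known exactly. Their poses are not given: they have to be found in the camera images.
- portioner: Fixed cheese portioner: white deck, top 14 mm above the worktop. Origin on the worktop in line with the fence's inner face; x = feed direction, y = square into the fence. Deck x -220 to 200, y -155 to 35 mm. Aluminium fence: inner face y = 0, x -210 to 190, 30 mm above the deck. Red line across the deck at x = -10. Backstop bracket at x 176 to 188.
- cheese: Loose yellow cheese block, brown top, 100 x 60 x 45 mm, 0.2 to 0.42 kg. Origin at the centre of its underside, x along its 100 mm length, z up. Starts on the deck before the red line, off the fence and up to 0.25 rad askew, its x roughly along the feed. Flat on the fence its origin is at portioner y = -30 mm. Move it only with the push stick.
- push_stick: Loose blue push stick, 0.12 kg, on the worktop. Origin on its underside below the middle of the grip; x runs to the pushing tip, z up. Grip: upright fin, x -38 to 38, 16 mm thick in y, 52 mm high, taken across y. Ahead of it a straight bar 24 mm wide, 22 mm high, to the round black rubber tip that ends at x = 150 mm; behind it a foot 24 mm wide to x = -52.
- nest (a point): Where the block's origin lies when home: on the deck at portioner x = 94, y = -30 mm, the block's x along the feed. Held home, the block is clamped between keeper and backstop.
- backstop: Sprung blue plate across the end of the feed, 56 mm wide, 36 mm high. Origin at the centre of the face the block meets; at rest at portioner x = 138 mm, 20 mm above the deck. It yields 9 mm along the feed (about 2 N at first, 7 N at 6 mm where the keeper can snap in, 9 N at its hard end) and pushes back.
- wire_frame (a point): Middle of the gate under the fixed steel wire frame, on the deck, at portioner x = 85, y = -33 mm. The near leg's inner face is at y = -66, so the gate is 66 mm wide from the fence; legs are 16 mm long in x; free height 69 mm, top of the frame 94 mm above the deck.
- keeper_post (a point): Foot of the fixed post on which the keeper pivots, on the deck at portioner x = -25, y = -78 mm: 12 mm thick, 48 mm high, base flange 20 mm across.
- keeper_tip (a point): Axis of the 8 mm roller at the tip of the orange keeper. At rest at portioner x = 40, y = -55 mm, so it stands 9 mm into the path of the block's near side, 33 to 45 mm above the deck: a push stick that stays below 33 mm above the deck passes under it.
- keeper_arm (a joint): Sprung orange keeper leaf on its pivot. 0 rad: in, as it starts. The passing block swings it out to about 0.14 rad (about 4 N) and it snaps back to 0 behind the block's rear face once the backstop is pressed in about 6 mm; then it bars the way back.
- spice_red: Loose spice jar with red cap, 45 mm across, 106 mm high, origin under its centre. Leave alone.
- spice_white: Loose spice jar with white cap, 47 mm across, 98 mm high, origin under its centre. Leave alone.
- timer: Loose round red and white kitchen timer, 64 mm across, 36 mm high, origin under its centre. Leave alone.
Not all that is in view belongs to the job. There is more than one size of the push_stick; the one meant has the size given above. What is meant by the cheese is not green, and is the larger of those in its own colour.

How it is judged:
By the outcome, as a careful person would: the job done as asked, in the order asked, and still so for the second after the job is handed in, with the robot touching nothing.
It also fails if it takes over 69 s, if anything falls off the work surface, if the arm or the gripper's body presses on something with over 40 N, if the wrist force passes 120 N, or if a joint passes its speed limit or range.

## Working session

There is one attempt and no reset: what is moved stays moved. The work goes in short steps, Python scripts to look and compute and a tool call to move; the robot and the scene stay as the last step left them, time stands still between calls to the robot, and variables do not carry over. Pictures are saved under pics/ and viewed, at most 13 in all, crops included, and the job is handed in when it is done.

Besides the shell and the picture viewer there is one more tool, called by a JSON object that holds its "name" and its "arguments", one argument or row to a line. drive_tool: Moves the arm, as the interface text tells. Shifts and turns lie within -1 to 1; 1 stands for 12 cm of shift or 90 degrees of turn. Its arguments: {"type":"object","properties":{"deltas":{"type":"array","items":{"type":"array","items":{"type":"array","items":{"type":"number"}}}},"claw":{"type":"number"},"squeeze":{"type":"number"}},"required":["deltas"]}

```bash
mkdir -p pics; cat > h.py <<'E'
import numpy as np, cv2
from workcell import *
def ray(cm,uv):
    K=np.array([[cm["fx"],0,cm["cx"]],[0,cm["fy"],cm["cy"]],[0,0,1.]])
    p=cv2.undistortPoints(np.array(uv,float).reshape(-1,1,2),K,np.array(cm["dist"],float)).reshape(-1,2)
    T=np.array(cm["world_from_camera"])
    d=np.c_[p[:,0],-p[:,1],-np.ones(len(p))]@T[:3,:3].T
    return T[:3,3],d
def onplane(cm,uv,z):
    o,d=ray(cm,uv); s=(z-o[2])/d[:,2]; return o+d*s[:,None]
def proj(cm,P):
    T=np.linalg.inv(np.array(cm["world_from_camera"])); P=np.atleast_2d(P)@T[:3,:3].T+T[:3,3]
    K=np.array([[cm["fx"],0,cm["cx"]],[0,cm["fy"],cm["cy"]],[0,0,1.]])
    return cv2.projectPoints(P*[1,-1,-1],np.zeros(3),np.zeros(3),K,np.array(cm["dist"],float))[0].reshape(-1,2)
def snap(name,fn):
    cm=camera_model(name); im=capture(name); np.save("pics/"+fn+".npy",im)
    cv2.imwrite("pics/"+fn+".png",im[:,:,::-1]); return cm,im
E
python3 - <<'E'
from h import *
a=snap("scene","scene0")[1]; b=snap("side","side0")[1]; c=snap("wrist","wrist0")[1]
g=np.vstack([np.hstack([a,b])])
g=cv2.resize(g,(800,300),interpolation=cv2.INTER_AREA)
for n in("scene","side","wrist"):
    m=camera_model(n); print(n,m["fx"],np.round(m["world_from_camera"],3).tolist())
big=np.zeros((600,800,3),np.uint8); big[:300]=g; big[300:,:400]=cv2.resize(c,(400,300)); cv2.imwrite("pics/all0.png",big[:,:,::-1])
print(get_obs())
E
```

```text
scene 410.52763334062286 [[0.725, 0.503, -0.47, -0.096], [-0.689, 0.519, -0.507, -0.632], [-0.011, 0.691, 0.722, 1.112], [0.0, 0.0, 0.0, 1.0]]
side 490.4311774525106 [[0.963, 0.131, -0.235, 0.121], [-0.269, 0.453, -0.85, -1.563], [-0.005, 0.882, 0.472, 0.965], [0.0, 0.0, 0.0, 1.0]]
wrist 304.6965501088066 [[0.246, -0.92, -0.304, 0.065], [0.969, 0.233, 0.077, 0.577], [-0.0, -0.314, 0.949, 0.374], [0.0, 0.0, 0.0, 1.0]]
{'t': 0.15, 'joint_pos': array([-1.36367642,  0.70695258, -0.02760594,  1.48485067,  0.02198324,
        0.95090256, -0.07551977]), 'joint_vel': array([ 3.64855738e-04, -1.93619268e-03,  4.92114332e-05, -1.50125279e-03,
       -3.42737259e-04, -7.28913799e-04,  9.35366263e-04]), 'joint_torque': array([-6.38278270e-04, -8.83310223e+01,  1.23418149e+00, -2.36188620e+01,
        1.69126585e-02,  5.41491157e-03,  4.19634716e-05]), 'tcp_pos': array([0.14155263, 0.55711434, 0.23094887]), 'tool_rot': array([ 1.24109342e-01,  9.92268465e-01, -4.03375973e-04, -4.33139921e-05]), 'ft_force': array([ 0.17721513, -0.26404151, -0.02251927]), 'torque': array([ 0.01909351, -0.00769368,  0.00320771]), 'finger_force': 0.0, 'width': 0.08520393392359148}
```

View pics/scene0.png

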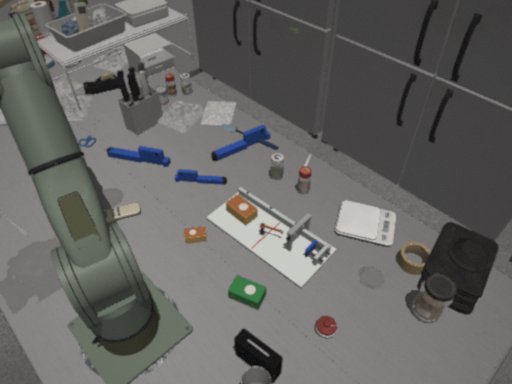

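View pics/side0.png

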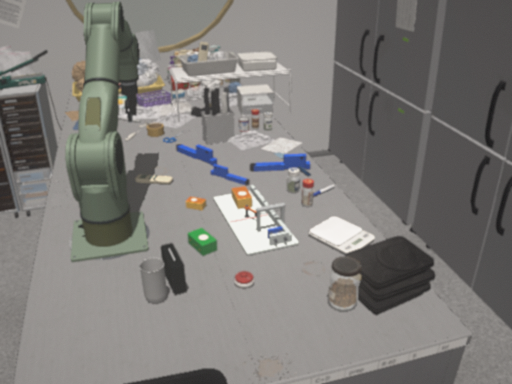

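The scene view shows three blue sticks at about (138,155), (200,178) and (242,143). The cheese is on the deck at (241,209), with a smaller orange decoy at (195,235) and a green one at (247,292). The portioner deck runs from (208,218) to (300,278), with the fence on its far side. Next I'll measure the sticks and the deck.

```bash
python3 - <<'E'
from h import *
for n in("scene","side"):
    im=np.load(f"pics/{n}0.npy"); cm=camera_model(n)
    hsv=cv2.cvtColor(im,cv2.COLOR_RGB2HSV)
    m=((hsv[...,0]>105)&(hsv[...,0]<130)&(hsv[...,1]>130)&(hsv[...,2]>50)).astype(np.uint8)
    k,l,s,c=cv2.connectedComponentsWithStats(m)
    for i in range(1,k):
        if s[i,4]<60: continue
        ys,xs=np.where(l==i); r=cv2.minAreaRect(np.c_[xs,ys].astype(np.float32)); b=cv2.boxPoints(r)
        P=onplane(cm,np.c_[xs,ys],0.012)[:,:2]; mu=P.mean(0); u=np.linalg.svd(P-mu,full_matrices=False)[2][0]
        t=(P-mu)@u; w=(P-mu)@np.array([-u[1],u[0]])
        print(n,"blue",c[i].round(),s[i,4],"mean",mu.round(3),"ax",u.round(3),"len",(t.max()-t.min()).round(3),"w",(w.max()-w.min()).round(3),(mu+u*t.min()).round(3),(mu+u*t.max()).round(3))
    m=((hsv[...,1]<25)&(hsv[...,2]>165)).astype(np.uint8)
    k,l,s,c=cv2.connectedComponentsWithStats(m)
    for i in range(1,k):
        if s[i,4]>800: print(n,"white",c[i].round(),s[i])
a=np.load("pics/scene0.npy")
x=cv2.resize(a[120:290,100:340],None,fx=3.3,fy=3.3,interpolation=cv2.INTER_CUBIC)
cv2.imwrite("pics/crop0.png",x[:,:,::-1]); print(x.shape)
E
```

```text
scene blue [244. 142.] 598 mean [0.793 0.372] ax [-0.999  0.047] len 0.283 w 0.093 [0.928 0.365] [0.645 0.379]
scene blue [141. 155.] 635 mean [0.433 0.604] ax [-0.569  0.822] len 0.272 w 0.09 [0.506 0.499] [0.351 0.723]
scene blue [197. 177.] 367 mean [0.518 0.341] ax [ 0.553 -0.833] len 0.189 w 0.063 [0.472 0.41 ] [0.576 0.253]
scene white [365. 222.] [ 336  200   60   45 1715]
scene white [269. 243.] [ 207  203  114   83 3190]
side blue [209. 161.] 558 mean [0.467 0.524] ax [ 0.323 -0.946] len 0.527 w 0.132 [0.387 0.758] [0.557 0.26 ]
side blue [284. 163.] 464 mean [0.802 0.397] ax [-0.985 -0.17 ] len 0.285 w 0.165 [0.932 0.419] [0.652 0.371]
side white [224.  74.] [169  62 122  27 941]
side white [166. 113.] [133  99  62  30 995]
side white [264. 142.] [228 130  74  24 986]
side white [250. 227.] [ 213  193   87   61 1835]
side white [341. 234.] [ 308  215   68   38 1451]
(561, 792, 3)
```

View pics/crop0.png

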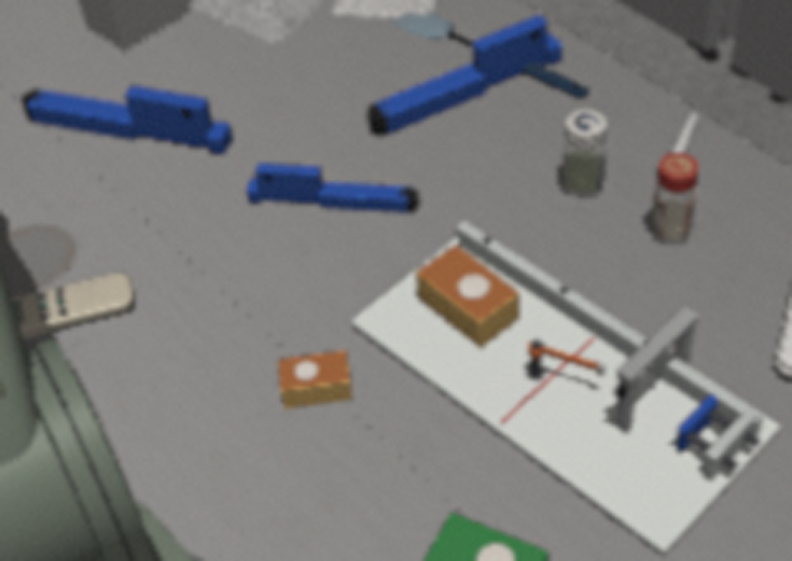

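The crop makes the candidates clear:
- **Sticks:** crop (120,118) and (465,70) are both about 28 cm long. Crop (335,188), scene (200,178), is about 20 cm with its black tip, which fits the 202 mm given, so that one is meant.
- **Cheese:** of the orange blocks, the larger one on the deck (468,292) is meant, not the small one at (315,378).

Next I'll compute the portioner pose and the approach to the stick.

```bash
cat >> h.py <<'E'
from scipy.spatial.transform import Rotation as R
def move(p,xdir=None,obs=None):
    """units for target TCP p (world), tool pointing down with tool x or -x along xdir (2-vector)"""
    o=obs or get_obs(); R0=R.from_quat(o["tool_rot"]).as_matrix()
    t=R0.T@(np.array(p)-o["tcp_pos"])/0.12
    out=[]
    for sg in (1,-1):
        if xdir is None: Rt=R0
        else:
            x=np.r_[np.array(xdir)/np.linalg.norm(xdir)*sg,0]; z=np.array([0,0,-1.]); Rt=np.c_[x,np.cross(z,x),z]
        r=R.from_matrix(R0.T@Rt).as_rotvec()/(np.pi/2); out.append(r)
    r=min(out,key=np.linalg.norm)
    print("shift",t.round(3),"turn",r.round(3),"dist mm",(np.linalg.norm(t)*120).round(),"other turn",max(out,key=np.linalg.norm).round(2))
E
python3 - <<'E'
from h import *
cm=camera_model("scene")
f=lambda pts:np.array(pts,float)/3.3+[100,120]-0.35
A,C,D=onplane(cm,f([(352,322),(665,552),(780,425)]),0.014)[:,:2]
print("A C D",A,C,D,"AC",np.linalg.norm(C-A),"CD",np.linalg.norm(D-C))
ex=(C-A)/np.linalg.norm(C-A); ey=np.array([-ex[1],ex[0]])
print("ex",ex,"yaw",np.arctan2(ex[1],ex[0]),"ang CD",(D-C)@ex,(D-C)@ey)
O=(A+ex*.220+ey*.155 + C-ex*.2+ey*.155)/2; print("origin",O)
T=onplane(cm,f([(417,250),(455,247),(518,295),(481,318)]),0.059)[:,:2]
print("cheese top corners portioner", [((q-O)@ex*1000//1,(q-O)@ey*1000//1) for q in T])
S=onplane(cm,f([(325,193),(408,197)]),0.022)[:,:2]; print("stick bar",S,(S[1]-S[0])/np.linalg.norm(S[1]-S[0]))
xs=(S[1]-S[0])/np.linalg.norm(S[1]-S[0]); F=onplane(cm,f([(259,166),(321,170)]),0.052)[:,:2]; print("fin top",F,F.mean(0))
g=F.mean(0); move([*g,0.17],xs)
E
```

```text
A C D [0.41556402 0.15691856] [ 0.44774561 -0.25750365] [ 0.63579909 -0.24135804] AC 0.41566984772752813 CD 0.18874531574325404
ex [ 0.07742104 -0.99699849] yaw -1.4932977323182133 ang CD -0.0015378466659040264 0.18873905065633034
origin [ 0.58696379 -0.04826226]
cheese top corners portioner [(np.float64(-208.0), np.float64(-64.0)), (np.float64(-181.0), np.float64(-34.0)), (np.float64(-86.0), np.float64(-40.0)), (np.float64(-93.0), np.float64(-88.0))]
stick bar [[0.51195154 0.32358334]
 [0.57630651 0.25187645]] [ 0.6679249  -0.74422868]
fin top [[0.46831558 0.38491513]
 [0.51521538 0.32993826]] [0.49176548 0.3574267 ]
shift [-3.238 -0.894  0.509] turn [-0.     0.     0.376] dist mm 408.0 other turn [-0.   -0.   -1.62]
```

{"name": "drive_tool", "arguments": {
  "deltas": [
    [[-0.1,-0.028,0,0,0,0],[-0.2,-0.056,0,0,0,0],[-0.3,-0.084,0,0,0,0],[-0.4,-0.11,0,0,0,0],[-0.5,-0.14,0,0,0,0],[-0.6,-0.168,0,0,0,0],[-0.7,-0.196,0,0,0,0],[-0.8,-0.224,0,0,0,0],[-0.9,-0.252,0,0,0,0],[-1,-0.28,0,0,0,0]]
  ],
  "claw": 0,
  "squeeze": 100
}}

```text
t: 1.4
tcp_pos: [0.2503, 0.4947, 0.2313]
tool_rot: [0.124, 0.992, -0.0, 0.0]
ft_force: [0.8, 0.5, 0.3]
width: 0.0853
finger_force: 0.0
```

{"name": "drive_tool", "arguments": {
  "deltas": [
    [[-0.1,-0.028,0,0,0,0],[-0.2,-0.056,0,0,0,0],[-0.3,-0.084,0,0,0,0],[-0.4,-0.11,0,0,0,0],[-0.5,-0.14,0,0,0,0],[-0.6,-0.168,0,0,0,0],[-0.7,-0.196,0,0,0,0],[-0.8,-0.224,0,0,0,0],[-0.9,-0.252,0,0,0,0],[-1,-0.28,0,0,0,0]]
  ]
}}

```text
t: 2.65
tcp_pos: [0.3584, 0.4326, 0.2313]
tool_rot: [0.124, 0.992, -0.0, -0.0]
ft_force: [-0.3, -0.7, -0.7]
width: 0.0856
finger_force: 0.0
```

{"name": "drive_tool", "arguments": {
  "deltas": [
    [[-0.1,-0.028,0,0,0,0.04],[-0.2,-0.056,0,0,0,0.08],[-0.3,-0.084,0,0,0,0.12],[-0.4,-0.11,0,0,0,0.16],[-0.5,-0.14,0,0,0,0.2],[-0.6,-0.168,0,0,0,0.24],[-0.7,-0.19,0,0,0,0.28],[-0.8,-0.2,0,0,0,0.33],[-0.85,-0.2,0,0,0,0.376],[-0.85,-0.2,0,0,0,0.376]]
  ]
}}

```text
t: 3.9
tcp_pos: [0.4511, 0.3844, 0.2312]
tool_rot: [0.408, 0.913, -0.0, 0.0]
ft_force: [-0.5, -0.3, 0.7]
width: 0.0854
finger_force: 0.0
```

```bash
python3 - <<'E'
from h import *
print(get_obs()["tcp_pos"],get_obs()["joint_pos"].round(2))
cm,im=snap("wrist","w1"); np.savez("pics/w1cm.npz",T=cm["world_from_camera"])
E
```

```text
[0.45106355 0.38437199 0.23115047] [-0.81  0.74  0.1   1.42 -0.08  0.99  0.04]
```

View pics/w1.png

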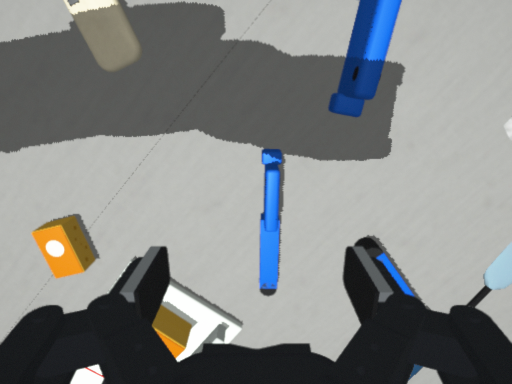

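The wrist view shows the stick nearly in line with the tool: foot end (272,151), fin (272,165–212), black tip (268,292).

```bash
python3 - <<'E'
from h import *
im=np.load("pics/w1.npy"); cm=camera_model("wrist"); cm["world_from_camera"]=np.load("pics/w1cm.npz")["T"]
hsv=cv2.cvtColor(im,cv2.COLOR_RGB2HSV)
m=(hsv[...,0]>100)&(hsv[...,0]<130)&(hsv[...,1]>120); m[:,:240]=0;m[:,305:]=0;m[:140]=0;m[300:]=0
for v in range(146,300,6):
    x=np.where(m[v])[0]; print(v,(x.min(),x.max(),im[v,x[len(x)//2]].tolist()) if len(x) else im[v,262:276:4].tolist())
E
```

```text
146 [[102, 103, 101], [89, 91, 89], [91, 93, 89], [91, 91, 90]]
152 (np.int64(262), np.int64(280), [18, 59, 127])
158 (np.int64(262), np.int64(281), [66, 152, 252])
164 (np.int64(264), np.int64(278), [20, 50, 109])
170 (np.int64(265), np.int64(278), [25, 90, 196])
176 (np.int64(265), np.int64(279), [72, 162, 253])
182 (np.int64(265), np.int64(279), [68, 157, 253])
188 (np.int64(265), np.int64(279), [63, 153, 252])
194 (np.int64(265), np.int64(278), [58, 146, 252])
200 (np.int64(264), np.int64(278), [56, 147, 252])
206 (np.int64(264), np.int64(278), [50, 144, 251])
212 (np.int64(264), np.int64(278), [48, 141, 250])
218 (np.int64(261), np.int64(278), [48, 141, 251])
224 (np.int64(260), np.int64(279), [45, 137, 250])
230 (np.int64(260), np.int64(279), [40, 128, 246])
236 (np.int64(260), np.int64(278), [46, 140, 251])
242 (np.int64(260), np.int64(278), [46, 140, 250])
248 (np.int64(260), np.int64(278), [45, 139, 250])
254 (np.int64(260), np.int64(278), [43, 137, 250])
260 (np.int64(260), np.int64(277), [42, 135, 249])
266 (np.int64(260), np.int64(277), [37, 133, 249])
272 (np.int64(260), np.int64(277), [37, 132, 249])
278 (np.int64(260), np.int64(277), [34, 129, 248])
284 (np.int64(260), np.int64(276), [41, 124, 243])
290 [[50, 51, 52], [52, 51, 53], [50, 50, 51], [51, 52, 52]]
296 [[186, 188, 183], [170, 172, 168], [179, 181, 177], [188, 190, 185]]
```

```bash
python3 - <<'E'
from h import *
cm=camera_model("wrist")
B=onplane(cm,[(271.5,158),(269.5,230),(268.7,278)],0.022)[:,:2]
tip=onplane(cm,[(268.5,294)],0.011)[0,:2]; ft=onplane(cm,[(272,153)],0.022)[0,:2]
F=onplane(cm,[(272,173),(271,215)],0.052)[:,:2]
x=(B[2]-B[0])/np.linalg.norm(B[2]-B[0]); n=np.array([-x[1],x[0]])
print("x",x,"lat",(B-B[0])@n,"tip along",(tip-B[0])@x,"foot",(ft-B[0])@x,"fin",(F-B[0])@x,(F-B[0])@n)
s=[(tip-B[0])@x-.150,(ft-B[0])@x+.052,((F-B[0])@x).mean()]; print("origin est",s)
o=B[0]+x*np.mean(s)+n*((B-B[0])@n).mean(); print("origin",o); np.save("stick.npy",np.r_[o,x])
move([*o,0.012],x); move([*o,0.08],x)
E
```

```text
x [ 0.66357755 -0.7481075 ] lat [ 0.00000000e+00 -4.18525385e-04 -1.60601542e-18] tip along 0.1991219201889156 foot -0.005975220182091916 fin [0.01004441 0.05987001] [-0.00067338 -0.00065856]
origin est [np.float64(0.04912192018891562), np.float64(0.04602477981790808), np.float64(0.03495720903756846)]
origin [0.49290511 0.36596313]
shift [-0.351  0.159  1.826] turn [-0.     0.     0.004] dist mm 224.0 other turn [-0. -0. -2.]
shift [-0.351  0.158  1.26 ] turn [-0.     0.     0.004] dist mm 158.0 other turn [-0. -0. -2.]
```

```bash
python3 - <<'E'
from h import *
cm=camera_model("wrist"); s=np.load("stick.npy"); o,x=s[:2],s[2:]
for off in (0,.004,.008):
  for a,z in((-.052,.022),(-.052,0),(-.038,.052),(-.038,.022),(.038,.052),(.038,.022),(.15,.011)):
    print(off,a,z,proj(cm,[*(o+x*(a+off)),z])[0].round(1))
im=np.load("pics/w1.npy"); c=cv2.resize(im[140:300,220:320],None,fx=3.7,fy=3.7,interpolation=cv2.INTER_CUBIC); cv2.imwrite("pics/w1c.png",c[:,:,::-1])
E
```

```text
0 -0.052 0.022 [271.5 150.8]
0 -0.052 0 [270.7 147.3]
0 -0.038 0.052 [272.6 168.9]
0 -0.038 0.022 [271.3 162.4]
0 0.038 0.052 [271. 232.]
0 0.038 0.022 [269.9 221.3]
0 0.15 0.011 [267.9 290.6]
0.004 -0.052 0.022 [271.5 154.1]
0.004 -0.052 0 [270.6 150.5]
0.004 -0.038 0.052 [272.5 172.4]
0.004 -0.038 0.022 [271.2 165.7]
0.004 0.038 0.052 [271.  235.1]
0.004 0.038 0.022 [269.9 224.2]
0.004 0.15 0.011 [267.8 293. ]
0.008 -0.052 0.022 [271.4 157.5]
0.008 -0.052 0 [270.5 153.6]
0.008 -0.038 0.052 [272.4 175.9]
0.008 -0.038 0.022 [271.1 169. ]
0.008 0.038 0.052 [270.9 238.1]
0.008 0.038 0.022 [269.8 227.1]
0.008 0.15 0.011 [267.8 295.3]
```

View pics/w1c.png

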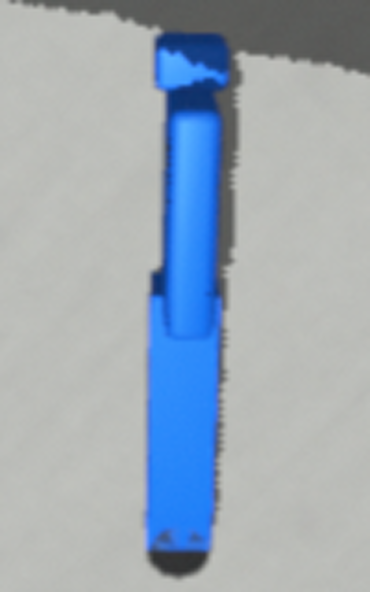

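The crop confirms the fit: the fin top runs v = 170–231, matching the origin estimate. I'll descend and grip.

{"name": "drive_tool", "arguments": {
  "deltas": [
    [[-0.12,0.05,0.1,0,0,0],[-0.24,0.1,0.2,0,0,0],[-0.345,0.158,0.3,0,0,0],[-0.345,0.158,0.4,0,0,0.004],[-0.345,0.158,0.5,0,0,0.004],[-0.345,0.158,0.6,0,0,0.004],[-0.345,0.158,0.7,0,0,0.004],[-0.345,0.158,0.8,0,0,0.004],[-0.345,0.158,0.9,0,0,0.004],[-0.345,0.158,1,0,0,0.004]]
  ]
}}

```text
t: 5.2
tcp_pos: [0.4923, 0.3665, 0.1105]
tool_rot: [0.41, 0.912, -0.0, 0.0]
ft_force: [-0.3, -0.2, 0.6]
width: 0.0854
finger_force: 0.0
```

```bash
python3 - <<'E'
from h import *
s=np.load("stick.npy"); print(get_obs()["tcp_pos"]); move([*(s[:2]+.001*s[2:]),.014],s[2:])
E
```

```text
[0.4923477  0.36652049 0.11049269]
shift [-0.015  0.     0.804] turn [-0.  0. -0.] dist mm 97.0 other turn [0. 0. 2.]
```

{"name": "drive_tool", "arguments": {
  "deltas": [
    [[-0.015,0,0.1,0,0,0],[-0.015,0,0.2,0,0,0],[-0.015,0,0.3,0,0,0],[-0.015,0,0.4,0,0,0],[-0.015,0,0.5,0,0,0],[-0.015,0,0.6,0,0,0],[-0.015,0,0.7,0,0,0],[-0.015,0,0.78,0,0,0],[-0.015,0,0.804,0,0,0],[-0.015,0,0.804,0,0,0]]
  ]
}}

```text
t: 6.45
tcp_pos: [0.4936, 0.3652, 0.0148]
tool_rot: [0.41, 0.912, -0.0, 0.0]
ft_force: [-0.2, -0.5, 0.1]
width: 0.0857
finger_force: 0.0
```

{"name": "drive_tool", "arguments": {
  "deltas": [
    [[0,0,0,0,0,0],[0,0,0,0,0,0],[0,0,0,0,0,0],[0,0,0,0,0,0],[0,0,0,0,0,0],[0,0,0,0,0,0],[0,0,0,0,0,0],[0,0,0,0,0,0],[0,0,0,0,0,0],[0,0,0,0,0,0]]
  ],
  "claw": 1,
  "squeeze": 100
}}

```text
t: 7.7
tcp_pos: [0.4937, 0.3653, 0.0151]
tool_rot: [0.41, 0.912, 0.0, 0.0]
ft_force: [-0.6, -0.9, 6.1]
width: 0.0147
finger_force: 97.7
```

```bash
cat >> h.py <<'E'
EX=np.array([0.07742,-0.99700]); EY=np.array([0.99700,0.07742]); OP=np.array([0.58696,-0.04826])
def W(px,py): return OP+EX*px+EY*py
def toP(w): d=np.array(w)[:2]-OP; return np.array([d@EX,d@EY])
E
python3 - <<'E'
from h import *
o=get_obs(); print(o["tcp_pos"],toP(o["tcp_pos"]),o["width"],o["joint_pos"].round(2))
# side-press staging: grip at px=-0.205, py=-0.115
move([*W(-.215,-.135),.10],EX); move([o["tcp_pos"][0],o["tcp_pos"][1],.10])
E
```

```text
[0.49367733 0.36526034 0.01505167] [-0.41950172 -0.06098808] 0.014657966244094428 [-0.72  1.06  0.06  1.5  -0.09  0.58  0.11]
shift [-0.987 -1.52  -0.708] turn [ 0.    -0.     0.412] dist mm 233.0 other turn [ 0.    0.   -1.59]
shift [-0.     0.    -0.708] turn [0. 0. 0.] dist mm 85.0 other turn [0. 0. 0.]
```

{"name": "drive_tool", "arguments": {
  "deltas": [
    [[0,0,-0.2,0,0,0],[0,0,-0.4,0,0,0],[-0.04,-0.07,-0.55,0,0,0.03],[-0.1,-0.18,-0.55,0,0,0.08],[-0.18,-0.3,-0.55,0,0,0.14],[-0.26,-0.42,-0.55,0,0,0.2],[-0.34,-0.54,-0.55,0,0,0.26],[-0.42,-0.66,-0.55,0,0,0.32],[-0.5,-0.78,-0.55,0,0,0.38],[-0.57,-0.88,-0.55,0,0,0.412]]
  ]
}}

```text
t: 8.95
tcp_pos: [0.4595, 0.2428, 0.0809]
tool_rot: [0.68, 0.733, -0.0, 0.0]
ft_force: [0.6, 0.3, -1.2]
width: 0.0147
finger_force: 97.3
```

```bash
python3 - <<'E'
from h import *
o=get_obs(); print(o["tcp_pos"],toP(o["tcp_pos"]))
move([*W(-.215,-.135),.081],EX)
E
```

```text
[0.45946431 0.24275177 0.08088415] [-0.30000945 -0.10458308]
shift [-0.709 -0.251 -0.   ] turn [-0.     0.    -0.002] dist mm 90.0 other turn [0. 0. 2.]
```

{"name": "drive_tool", "arguments": {
  "deltas": [
    [[-0.1,-0.04,0,0,0,0],[-0.2,-0.08,0,0,0,0],[-0.3,-0.12,0,0,0,0],[-0.4,-0.16,0,0,0,0],[-0.5,-0.2,0,0,0,0],[-0.6,-0.25,0,0,0,0],[-0.709,-0.251,0,0,0,0],[-0.709,-0.251,0.1,0,0,-0.002],[-0.709,-0.251,0.2,0,0,-0.002],[-0.709,-0.251,0.3,0,0,-0.002]]
  ]
}}

```text
t: 10.2
tcp_pos: [0.4363, 0.1571, 0.0436]
tool_rot: [0.678, 0.735, -0.0, -0.0]
ft_force: [0.2, 0.1, -0.7]
width: 0.0147
finger_force: 97.3
```

```bash
cat >> h.py <<'E'
def cheese(n,im,cm,zt=0.059):
    hsv=cv2.cvtColor(im,cv2.COLOR_RGB2HSV)
    m=((hsv[...,0]>5)&(hsv[...,0]<25)&(hsv[...,1]>120)&(hsv[...,2]>70))
    H=proj(cm,[[*W(-.23,-.16),.014],[*W(.2,-.16),.014],[*W(.2,.04),.06],[*W(-.23,.04),.06]])
    roi=np.zeros(m.shape,np.uint8); cv2.fillConvexPoly(roi,H.astype(np.int32),1)
    ys,xs=np.where(m&(roi>0)); v=hsv[ys,xs]
    return xs,ys,im[ys,xs]
E
python3 - <<'E'
from h import *
o=get_obs(); print(o["tcp_pos"],toP(o["tcp_pos"]))
a=snap("scene","s2"); b=snap("side","d2")
out=[]
for (cm,im) in (a,b):
    p=proj(cm,[[*W(-.13,-.06),.04]])[0].astype(int); print(p)
    c=im[p[1]-40:p[1]+45,p[0]-45:p[0]+55]; out.append(cv2.resize(c,(400,340),interpolation=cv2.INTER_CUBIC))
cv2.imwrite("pics/z2.png",np.hstack(out)[:,:,::-1])
E
```

```text
[0.43630607 0.15712407 0.04361694] [-0.21643154 -0.13430114]
[243 209]
[241 197]
```

View pics/z2.png

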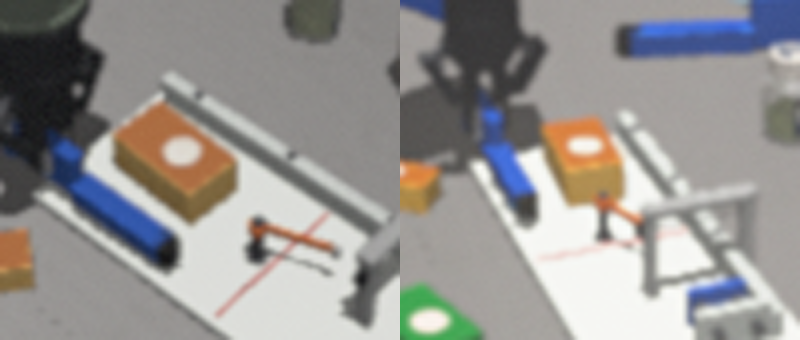

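```bash
python3 - <<'E'
from h import *
for n,off,c,t in(("scene",(198,169),[(114,150),(152,104),(237,156),(192,194)],(172,235)),("side",(196,157),[(145,125),(203,120),(222,164),(168,172)],(128,196))):
    cm=camera_model(n); P=[toP(q) for q in onplane(cm,np.array(c)/4+off-.4,.059)]
    P=np.array(P)*1000; e=(P[3]-P[0]+P[2]-P[1]); print(n,P.round(),"c",P.mean(0).round(1),"yaw",np.arctan2(e[1],e[0]).round(3))
    print("tip",toP(onplane(cm,np.array([t])/4+off-.4,.0436-.015+.018)[0])*1000)
E
```

```text
scene [[-172.  -99.]
 [-185.  -38.]
 [ -89.  -34.]
 [ -89.  -91.]] c [-133.9  -65.4] yaw 0.067
tip [ -78.61166719 -126.70677824]
side [[-186.  -82.]
 [-175.  -25.]
 [ -83.  -38.]
 [ -86.  -91.]] c [-132.4  -58.9] yaw -0.111
tip [ -75.92268396 -134.31971416]
```

{"name": "drive_tool", "arguments": {
  "deltas": [
    [[0,0,0.045,0,0,0],[0,0,0.088,0,0,0],[0,0.06,0.088,0,0,0],[0,0.12,0.088,0,0,0],[0,0.18,0.088,0,0,0],[0,0.24,0.088,0,0,0],[0,0.3,0.088,0,0,0],[0,0.36,0.088,0,0,0],[0,0.42,0.088,0,0,0],[0,0.45,0.088,0,0,0]]
  ]
}}

```text
t: 11.55
tcp_pos: [0.4906, 0.1612, 0.0342]
tool_rot: [0.678, 0.735, -0.0, -0.0]
ft_force: [-3.1, -0.2, 0.8]
width: 0.0146
finger_force: 97.8
```

```bash
python3 - <<'E'
from h import *
o=get_obs(); print(o["tcp_pos"],toP(o["tcp_pos"]),"F",o["ft_force"][:2]@EX,o["ft_force"][:2]@EY)
E
```

```text
[0.49060609 0.16116888 0.03421118] [-0.21626032 -0.07985086] F -0.051688040717877984 -3.071776348943933
```

{"name": "drive_tool", "arguments": {
  "deltas": [
    [[0,0.005,0,0,0,0],[0,0.01,0,0,0,0],[0,0.015,0,0,0,0],[0,0.02,0,0,0,0],[0,0.025,0,0,0,0],[0,0.03,0,0,0,0],[0,0.035,0,0,0,0],[0,0.04,0,0,0,0],[0,0.045,0,0,0,0],[0,0.045,0,0,0,0]]
  ]
}}

```text
t: 12.8
tcp_pos: [0.4958, 0.1616, 0.0343]
tool_rot: [0.678, 0.735, 0.0, 0.0]
ft_force: [-2.5, -0.8, -1.1]
width: 0.0146
finger_force: 97.7
```

```bash
cat > st.py <<'E'
from h import *
o=get_obs(); print(o["tcp_pos"],(toP(o["tcp_pos"])*1000).round(1),"F",(o["ft_force"][:2]@EX).round(2),(o["ft_force"][:2]@EY).round(2),o["ft_force"][2].round(1),"M",o["torque"].round(2))
E
python3 st.py
```

```text
[0.49578364 0.16157518 0.03428824] [-216.3  -74.7] F 0.64 -2.56 -1.1 M [-0.12  0.44 -0.18]
```

{"name": "drive_tool", "arguments": {
  "deltas": [
    [[0,0.005,0,0,0,0],[0,0.01,0,0,0,0],[0,0.015,0,0,0,0],[0,0.02,0,0,0,0],[0,0.025,0,0,0,0],[0,0.03,0,0,0,0],[0,0.035,0,0,0,0],[0,0.038,0,0,0,0],[0,0.038,0,0,0,0],[0,0.038,0,0,0,0]]
  ]
}}

```text
t: 14.05
tcp_pos: [0.5002, 0.1619, 0.0343]
tool_rot: [0.678, 0.735, -0.0, 0.0]
ft_force: [-3.1, -0.2, -0.9]
width: 0.0146
finger_force: 97.7
```

```bash
python3 st.py
```

```text
[0.50024741 0.16193357 0.03427344] [-216.3  -70.2] F -0.02 -3.08 -0.9 M [-0.07  0.56 -0.18]
```

{"name": "drive_tool", "arguments": {
  "deltas": [
    [[0,0.005,0,0,0,0],[0,0.01,0,0,0,0],[0,0.015,0,0,0,0],[0,0.02,0,0,0,0],[0,0.025,0,0,0,0],[0,0.03,0,0,0,0],[0,0.03,0,0,0,0],[0,0.03,0,0,0,0],[0,0.03,0,0,0,0],[0,0.03,0,0,0,0]]
  ]
}}

```text
t: 15.3
tcp_pos: [0.5015, 0.1622, 0.0341]
tool_rot: [0.678, 0.735, -0.002, -0.002]
ft_force: [-16.0, 0.2, 8.5]
width: 0.0152
finger_force: 99.5
```

```bash
python3 st.py; python3 - <<'E'
from h import *
a=snap("scene","s3"); b=snap("side","d3")
out=[]
for (cm,im) in (a,b):
    p=proj(cm,[[*W(-.1,-.06),.04]])[0].astype(int); print(p)
    c=im[p[1]-36:p[1]+39,p[0]-45:p[0]+55]; out.append(cv2.resize(c,(400,300),interpolation=cv2.INTER_CUBIC))
cv2.imwrite("pics/z3.png",np.hstack(out)[:,:,::-1])
E
```

```text
[0.50152436 0.16215651 0.03409466] [-216.4  -68.9] F -1.48 -15.98 8.5 M [-0.41  3.54 -0.64]
[249 213]
[244 200]
```

View pics/z3.png

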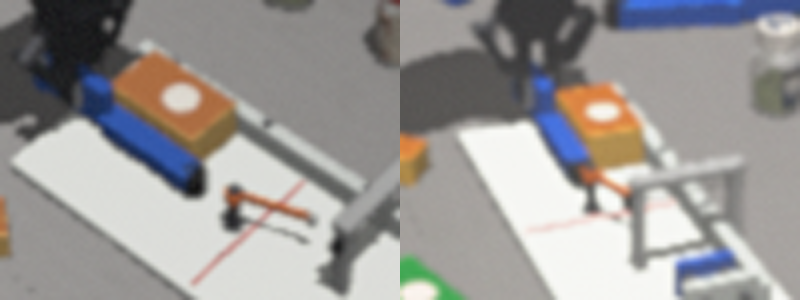

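The block now lies flat along the fence: its far side at scene-crop (150–238, 50–115) meets the fence, and the press force jumped to 16 N. The front is still well before the red line. I'll back off and go behind the block.

{"name": "drive_tool", "arguments": {
  "deltas": [
    [[0,-0.05,0,0,0,0],[0,-0.12,0,0,0,0],[0.1,-0.12,0,0,0,0],[0.22,-0.12,0,0,0,0],[0.35,-0.12,0,0,0,0],[0.5,-0.12,0,0,0,0],[0.65,-0.12,0,0,0,0],[0.8,-0.12,0,0,0,0],[0.95,-0.12,0,0,0,0],[1,-0.12,0,0,0,0]]
  ]
}}

```text
t: 16.65
tcp_pos: [0.4794, 0.2821, 0.0342]
tool_rot: [0.677, 0.736, 0.0, -0.0]
ft_force: [0.2, -0.7, -1.3]
width: 0.0146
finger_force: 97.7
```

```bash
python3 st.py; python3 - <<'E'
from h import *
move([*W(-.357,-.081),.0335],EX); move([*W(-.357,-.0305),.0335],EX)
E
```

```text
[0.47942279 0.28207156 0.03417303] [-337.7  -81.6] F 0.75 0.14 -1.3 M [0.05 0.01 0.01]
shift [0.161 0.006 0.006] turn [ 0.    -0.     0.003] dist mm 19.0 other turn [ 0.  0. -2.]
shift [0.159 0.427 0.006] turn [ 0.    -0.     0.003] dist mm 55.0 other turn [ 0.  0. -2.]
```

{"name": "drive_tool", "arguments": {
  "deltas": [
    [[0.06,0,0,0,0,0],[0.12,0,0,0,0,0],[0.159,0,0,0,0,0],[0.159,0.1,0,0,0,0],[0.159,0.2,0,0,0,0],[0.159,0.3,0,0,0,0],[0.159,0.4,0,0,0,0],[0.159,0.427,0,0,0,0],[0.159,0.427,0,0,0,0],[0.159,0.427,0,0,0,0]]
  ]
}}

```text
t: 17.9
tcp_pos: [0.5289, 0.3039, 0.0343]
tool_rot: [0.678, 0.735, -0.0, -0.0]
ft_force: [0.9, -0.1, -1.9]
width: 0.015
finger_force: 97.7
```

```bash
python3 st.py; python3 - <<'E'
from h import *
a=snap("scene","s4"); b=snap("side","d4")
out=[]
for (cm,im) in (a,b):
    p=proj(cm,[[*W(-.17,-.04),.04]])[0].astype(int); print(p)
    c=im[p[1]-36:p[1]+39,p[0]-45:p[0]+55]; out.append(cv2.resize(c,(400,300),interpolation=cv2.INTER_CUBIC))
cv2.imwrite("pics/z4.png",np.hstack(out)[:,:,::-1])
E
```

```text
[0.52885364 0.30388672 0.03425818] [-355.6  -30.7] F 0.21 0.93 -1.9 M [-0.02  0.   -0.01]
[238 200]
[243 192]
```

View pics/z4.png

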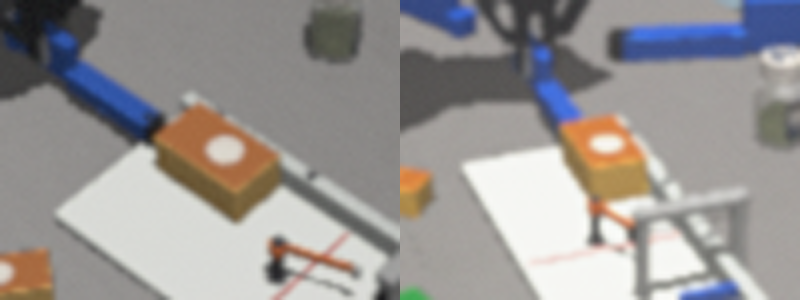

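The block is flush on the fence and the black tip at scene-crop (152,125) is centred behind its rear face. Feeding now.

{"name": "drive_tool", "arguments": {
  "deltas": [
    [[-0.04,0,0,0,0,0],[-0.08,0,0,0,0,0],[-0.12,0,0,0,0,0],[-0.16,0,0,0,0,0],[-0.2,0,0,0,0,0],[-0.24,0,0,0,0,0],[-0.28,0.002,0,0,0,0],[-0.32,0.004,0,0,0,0],[-0.36,0.006,0,0,0,0],[-0.4,0.008,0,0,0,0]]
  ]
}}

```text
t: 19.25
tcp_pos: [0.5338, 0.2559, 0.0342]
tool_rot: [0.678, 0.735, -0.0, -0.0]
ft_force: [-3.9, 4.8, 0.6]
width: 0.015
finger_force: 98.2
```

```bash
python3 st.py
```

```text
[0.53382257 0.2559323  0.03419217] [-307.4  -29.4] F -5.07 -3.5 0.6 M [ 1.01  0.75 -0.44]
```

{"name": "drive_tool", "arguments": {
  "deltas": [
    [[-0.04,-0.004,0,0,0,0],[-0.08,-0.008,0,0,0,0],[-0.12,-0.008,0,0,0,0],[-0.16,-0.008,0,0,0,0],[-0.2,-0.008,0,0,0,0],[-0.24,-0.008,0,0,0,0],[-0.28,-0.008,0,0,0,0],[-0.32,-0.008,0,0,0,0],[-0.36,-0.008,0,0,0,0],[-0.4,-0.008,0,0,0,0]]
  ]
}}

```text
t: 20.5
tcp_pos: [0.537, 0.2078, 0.0342]
tool_rot: [0.678, 0.735, -0.0, 0.0]
ft_force: [-1.0, 3.9, 0.3]
width: 0.0154
finger_force: 97.9
```

```bash
python3 st.py
```

```text
[0.53702124 0.20782143 0.03424487] [-259.2  -30. ] F -3.98 -0.71 0.3 M [ 0.78  0.41 -0.16]
```

```bash
python3 - <<'E'
from h import *
a=snap("scene","s5"); b=snap("side","d5")
out=[]
for (cm,im) in (a,b):
    p=proj(cm,[[*W(-.04,-.04),.04]])[0].astype(int); print(p)
    c=im[p[1]-30:p[1]+30,p[0]-35:p[0]+45]; out.append(cv2.resize(c,(400,300),interpolation=cv2.INTER_CUBIC))
cv2.imwrite("pics/z5.png",np.hstack(out)[:,:,::-1])
E
```

```text
[266 219]
[254 207]
```

View pics/z5.png

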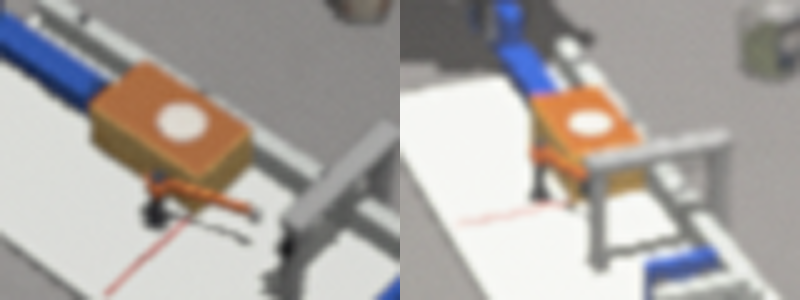

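The block is flush on the fence, with its front at the red line (scene-crop (190,215)). Continuing.

{"name": "drive_tool", "arguments": {
  "deltas": [
    [[-0.04,0,0,0,0,0],[-0.08,0,0,0,0,0],[-0.12,0,0,0,0,0],[-0.16,0.001,0,0,0,0],[-0.2,0.002,0,0,0,0],[-0.24,0.002,0,0,0,0],[-0.28,0.003,0,0,0,0],[-0.32,0.003,0,0,0,0],[-0.36,0.004,0,0,0,0],[-0.4,0.004,0,0,0,0]]
  ]
}}

```text
t: 21.85
tcp_pos: [0.5411, 0.1613, 0.0344]
tool_rot: [0.678, 0.735, 0.0, -0.001]
ft_force: [-2.8, 11.5, 2.0]
width: 0.0148
finger_force: 98.3
```

```bash
python3 st.py
```

```text
[0.54110728 0.1613478  0.03436705] [-212.5  -29.5] F -11.71 -1.88 2.0 M [ 2.03  0.58 -0.35]
```

{"name": "drive_tool", "arguments": {
  "deltas": [
    [[-0.015,0,0,0,0,0],[-0.03,0,0,0,0,0],[-0.045,0,0,0,0,0],[-0.06,0,0,0,0,0],[-0.08,0,0,0,0,0],[-0.1,0,0,0,0,0],[-0.12,0,0,0,0,0],[-0.14,0,0,0,0,0],[-0.17,0,0,0,0,0],[-0.2,0,0,0,0,0]]
  ]
}}

```text
t: 23.1
tcp_pos: [0.543, 0.1373, 0.0343]
tool_rot: [0.678, 0.735, 0.0, -0.001]
ft_force: [-2.5, 10.4, 0.8]
width: 0.0149
finger_force: 98.2
```

```bash
python3 st.py
```

```text
[0.54298728 0.13729231 0.03429461] [-188.4  -29.5] F -10.53 -1.68 0.8 M [ 1.93  0.6  -0.29]
```

{"name": "drive_tool", "arguments": {
  "deltas": [
    [[-0.04,0,0,0,0,0],[-0.08,0,0,0,0,0],[-0.12,0,0,0,0,0],[-0.16,0.001,0,0,0,0],[-0.2,0.002,0,0,0,0],[-0.24,0.002,0,0,0,0],[-0.28,0.003,0,0,0,0],[-0.32,0.003,0,0,0,0],[-0.36,0.004,0,0,0,0],[-0.4,0.004,0,0,0,0]]
  ]
}}

```text
t: 24.35
tcp_pos: [0.5471, 0.0895, 0.0342]
tool_rot: [0.678, 0.735, 0.0, -0.001]
ft_force: [-3.4, 11.0, 1.6]
width: 0.0149
finger_force: 98.4
```

```bash
python3 st.py
```

```text
[0.5471318  0.08953475 0.03424602] [-140.5  -29. ] F -11.22 -2.59 1.6 M [ 2.06  0.86 -0.46]
```

{"name": "drive_tool", "arguments": {
  "deltas": [
    [[-0.02,0,0,0,0,0],[-0.04,0,0,0,0,0],[-0.06,0,0,0,0,0],[-0.08,0,0,0,0,0],[-0.1,0,0,0,0,0],[-0.12,0,0,0,0,0],[-0.14,0,0,0,0,0],[-0.16,0,0,0,0,0],[-0.18,0,0,0,0,0],[-0.2,0,0,0,0,0]]
  ]
}}

```text
t: 25.6
tcp_pos: [0.549, 0.0656, 0.0342]
tool_rot: [0.678, 0.735, 0.0, -0.001]
ft_force: [-4.0, 13.8, 2.5]
width: 0.0149
finger_force: 98.5
```

```bash
python3 st.py
```

```text
[0.54898084 0.06563492 0.03423948] [-116.5  -29. ] F -14.04 -2.87 2.5 M [ 2.58  0.93 -0.44]
```

{"name": "drive_tool", "arguments": {
  "deltas": [
    [[-0.004,0,0,0,0,0],[-0.008,0,0,0,0,0],[-0.012,0,0,0,0,0],[-0.016,0,0,0,0,0],[-0.02,0,0,0,0,0],[-0.025,0,0,0,0,0],[-0.025,0,0,0,0,0],[-0.025,0,0,0,0,0],[-0.025,0,0,0,0,0],[-0.025,0,0,0,0,0]]
  ]
}}

```text
t: 26.85
tcp_pos: [0.5491, 0.0634, 0.0343]
tool_rot: [0.678, 0.735, 0.0, -0.001]
ft_force: [-5.5, 15.5, 2.6]
width: 0.015
finger_force: 98.6
```

```bash
python3 st.py
```

```text
[0.54914571 0.06344071 0.03426302] [-114.3  -29.1] F -15.87 -4.24 2.6 M [ 2.81  1.04 -0.51]
```

{"name": "drive_tool", "arguments": {
  "deltas": [
    [[-0.004,0,0,0,0,0],[-0.008,0,0,0,0,0],[-0.012,0,0,0,0,0],[-0.016,0,0,0,0,0],[-0.016,0,0,0,0,0],[-0.016,0,0,0,0,0],[-0.016,0,0,0,0,0],[-0.016,0,0,0,0,0],[-0.016,0,0,0,0,0],[-0.016,0,0,0,0,0]]
  ]
}}

```text
t: 28.1
tcp_pos: [0.5493, 0.0618, 0.0343]
tool_rot: [0.677, 0.736, 0.0, -0.001]
ft_force: [-4.5, 16.7, 2.9]
width: 0.0151
finger_force: 98.7
```

```bash
python3 st.py
```

```text
[0.54928176 0.0618237  0.0342921 ] [-112.7  -29. ] F -16.99 -3.23 2.9 M [ 3.15  1.03 -0.53]
```

{"name": "drive_tool", "arguments": {
  "deltas": [
    [[-0.003,0,0,0,0,0],[-0.006,0,0,0,0,0],[-0.009,0,0,0,0,0],[-0.012,0,0,0,0,0],[-0.012,0,0,0,0,0],[-0.012,0,0,0,0,0],[-0.012,0,0,0,0,0],[-0.012,0,0,0,0,0],[-0.012,0,0,0,0,0],[-0.012,0,0,0,0,0]]
  ]
}}

```text
t: 29.35
tcp_pos: [0.5494, 0.0604, 0.0343]
tool_rot: [0.677, 0.736, 0.0, -0.001]
ft_force: [-4.9, 17.1, 4.1]
width: 0.015
finger_force: 98.7
```

```bash
python3 st.py
```

```text
[0.54938897 0.06042504 0.03426084] [-111.3  -29. ] F -17.39 -3.6 4.1 M [ 3.18  1.07 -0.53]
```

{"name": "drive_tool", "arguments": {
  "deltas": [
    [[-0.003,0,0,0,0,0],[-0.006,0,0,0,0,0],[-0.009,0,0,0,0,0],[-0.009,0,0,0,0,0],[-0.009,0,0,0,0,0],[-0.009,0,0,0,0,0],[-0.009,0,0,0,0,0],[-0.009,0,0,0,0,0],[-0.009,0,0,0,0,0],[-0.009,0,0,0,0,0]]
  ]
}}

```text
t: 30.6
tcp_pos: [0.5495, 0.0591, 0.0343]
tool_rot: [0.678, 0.736, 0.0, -0.001]
ft_force: [-5.1, 16.5, 2.9]
width: 0.0147
finger_force: 98.7
```

```bash
python3 st.py
```

```text
[0.54949381 0.05912707 0.03425993] [-110.  -29.] F -16.89 -3.85 2.9 M [ 2.98  0.97 -0.55]
```

{"name": "drive_tool", "arguments": {
  "deltas": [
    [[-0.003,0,0,0,0,0],[-0.006,0,0,0,0,0],[-0.009,0,0,0,0,0],[-0.009,0,0,0,0,0],[-0.009,0,0,0,0,0],[-0.009,0,0,0,0,0],[-0.009,0,0,0,0,0],[-0.009,0,0,0,0,0],[-0.009,0,0,0,0,0],[-0.009,0,0,0,0,0]]
  ]
}}

```text
t: 31.85
tcp_pos: [0.5496, 0.0579, 0.0342]
tool_rot: [0.678, 0.736, 0.0, -0.001]
ft_force: [-4.7, 14.8, 3.5]
width: 0.0147
finger_force: 98.7
```

```bash
python3 st.py; python3 - <<'E'
from h import *
a=snap("scene","s6"); b=snap("side","d6"); out=[]
for (cm,im),o in ((a,"pics/s2.npy"),(b,"pics/d2.npy")):
    p=proj(cm,[[*W(.05,-.04),.04]])[0].astype(int)
    for q in (np.load(o),im): out.append(cv2.resize(q[p[1]-25:p[1]+25,p[0]-36:p[0]+30],(396,300),interpolation=cv2.INTER_CUBIC))
cv2.imwrite("pics/z6.png",np.vstack([np.hstack(out[:2]),np.hstack(out[2:])])[:,:,::-1])
E
```

```text
[0.54958285 0.05793002 0.03423156] [-108.8  -29. ] F -15.12 -3.51 3.5 M [ 2.83  1.   -0.46]
```

View pics/z6.png

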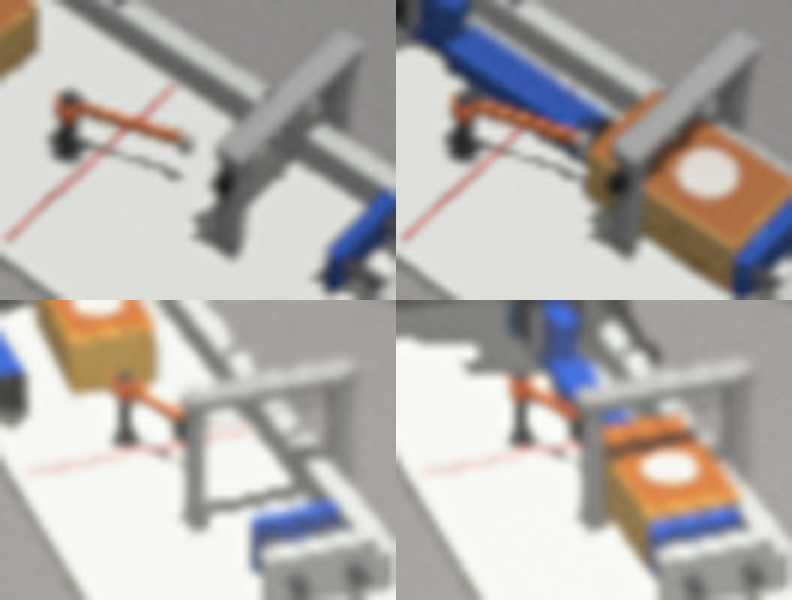

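The keeper tip sits at crop (187,140), against (187,143) at rest, so it has swung back in behind the block's rear face. The drop in force agrees. One more slight press to be sure, then I'll back off.

{"name": "drive_tool", "arguments": {
  "deltas": [
    [[-0.002,0,0,0,0,0],[-0.004,0,0,0,0,0],[-0.006,0,0,0,0,0],[-0.006,0,0,0,0,0],[-0.006,0,0,0,0,0],[-0.006,0,0,0,0,0],[-0.006,0,0,0,0,0],[-0.006,0,0,0,0,0],[-0.006,0,0,0,0,0],[-0.006,0,0,0,0,0]]
  ]
}}

```text
t: 33.2
tcp_pos: [0.5497, 0.0573, 0.0343]
tool_rot: [0.678, 0.736, 0.0, -0.001]
ft_force: [-3.9, 16.5, 3.9]
width: 0.0146
finger_force: 98.7
```

```bash
python3 st.py; python3 - <<'E'
from h import *
cm=camera_model("scene"); snap("scene","s7")
# keeper leaf centreline: orange mask along its length, compared with rest
for f in("s2","s5","s6","s7"):
    im=np.load(f"pics/{f}.npy").astype(float); r=[]
    for px in(-.005,.005,.015,.025):
        base=np.array([-.025,-.078]); d=np.array([.065,.023]);q=base+d*(px+.025)/.065
        n=np.arange(-.014,.0141,.001); P=proj(cm,[[*W(q[0],q[1]+k),.053] for k in n]).astype(np.float32)
        v=cv2.remap(im.astype(np.float32),P[:,0].reshape(1,-1),P[:,1].reshape(1,-1),cv2.INTER_LINEAR)[0]
        w=np.clip(v[:,0]-v[:,2]-40,0,None); r.append(((w*n).sum()/max(w.sum(),1)*1000).round(1))
    print(f,r)
E
```

```text
[0.54966784 0.05731903 0.03427113] [-108.1  -29. ] F -16.73 -2.64 3.9 M [ 2.92  1.   -0.48]
s2 [np.float64(5.0), np.float64(4.5), np.float64(4.7), np.float64(4.7)]
s5 [np.float64(5.6), np.float64(4.8), np.float64(4.8), np.float64(4.7)]
s6 [np.float64(5.4), np.float64(3.7), np.float64(4.1), np.float64(3.5)]
s7 [np.float64(5.5), np.float64(3.7), np.float64(4.2), np.float64(3.5)]
```

{"name": "drive_tool", "arguments": {
  "deltas": [
    [[0.005,0,0,0,0,0],[0.01,0,0,0,0,0],[0.015,0,0,0,0,0],[0.02,0,0,0,0,0],[0.025,0,0,0,0,0],[0.03,0,0,0,0,0],[0.03,0,0,0,0,0],[0.03,0,0,0,0,0],[0.03,0,0,0,0,0],[0.03,0,0,0,0,0]]
  ]
}}

```text
t: 34.5
tcp_pos: [0.5501, 0.0591, 0.0343]
tool_rot: [0.678, 0.735, -0.0, -0.0]
ft_force: [-3.0, 4.0, -0.8]
width: 0.0149
finger_force: 97.9
```

```bash
python3 st.py
```

```text
[0.55007481 0.05907652 0.03426622] [-109.9  -28.5] F -4.21 -2.72 -0.8 M [ 0.82  0.64 -0.34]
```

{"name": "drive_tool", "arguments": {
  "deltas": [
    [[0.005,0,0,0,0,0],[0.01,0,0,0,0,0],[0.015,0,0,0,0,0],[0.02,0,0,0,0,0],[0.025,0,0,0,0,0],[0.03,0,0,0,0,0],[0.03,0,0,0,0,0],[0.03,0,0,0,0,0],[0.03,0,0,0,0,0],[0.03,0,0,0,0,0]]
  ]
}}

```text
t: 35.75
tcp_pos: [0.5498, 0.0627, 0.0343]
tool_rot: [0.678, 0.735, -0.0, 0.0]
ft_force: [0.1, 0.7, -0.1]
width: 0.0149
finger_force: 97.7
```

```bash
python3 st.py
```

```text
[0.54980501 0.06266281 0.0342542 ] [-113.5  -28.5] F -0.7 0.2 -0.1 M [ 0.03  0.03 -0.03]
```

```bash
python3 - <<'E'
from h import *
snap("scene","s8"); snap("side","d8")
for n,fs in(("scene",("s6","s7","s8")),("side",("d6","d8"))):
    cm=camera_model(n); c=proj(cm,[[*W(.094,-.03),.059]])[0]
    for f in fs:
        im=np.load(f"pics/{f}.npy").astype(float); x0,y0=(c-8).astype(int); s=im[y0:y0+16,x0:x0+16]
        w=np.clip(s[...,2]-90,0,None); yy,xx=np.mgrid[:16,:16]
        k=((xx-7.5)**2+(yy-7.5)**2)<64; w=w*k
        q=[x0+(w*xx).sum()/w.sum(),y0+(w*yy).sum()/w.sum()]
        print(f,"disc mm",(toP(onplane(cm,[q],.059)[0])*1000).round(1))
        # keeper leaf
        r=[]
        for px in(.005,.015,.025,.03):
            q=np.array([-.025,-.078])+np.array([.065,.023])*(px+.025)/.065
            nn=np.arange(-.014,.0141,.001); P=proj(cm,[[*W(q[0],q[1]+k),.053] for k in nn]).astype(np.float32)
            v=cv2.remap(im.astype(np.float32),P[:,0].reshape(1,-1),P[:,1].reshape(1,-1),cv2.INTER_LINEAR)[0]
            w=np.clip(v[:,0]-v[:,2]-40,0,None); r.append(((w*nn).sum()/max(w.sum(),1)*1000).round(1))
        print("  leaf",r)
E
```

```text
s6 disc mm [ 97. -28.]
  leaf [np.float64(3.7), np.float64(4.1), np.float64(3.5), np.float64(3.1)]
s7 disc mm [ 97.2 -28. ]
  leaf [np.float64(3.7), np.float64(4.2), np.float64(3.5), np.float64(3.0)]
s8 disc mm [ 95.5 -28.3]
  leaf [np.float64(3.9), np.float64(4.7), np.float64(3.7), np.float64(3.2)]
d6 disc mm [ 90.8 -24.9]
  leaf [np.float64(8.3), np.float64(5.5), np.float64(0.0), np.float64(0.0)]
d8 disc mm [ 90.  -25.2]
  leaf [np.float64(8.2), np.float64(5.6), np.float64(0.0), np.float64(0.0)]
```

Block's held (it moved back only ~1.7 mm, then the force dropped to zero). Retreating the stick straight back.

{"name": "drive_tool", "arguments": {
  "deltas": [
    [[0.05,0,0,0,0,0],[0.12,0,0,0,0,0],[0.22,0,0,0,0,0],[0.32,0,0,0,0,0],[0.44,0,0,0,0,0],[0.56,0,0,0,0,0],[0.68,0,0,0,0,0],[0.8,0,0,0,0,0],[0.9,0,0,0,0,0],[1,0,0,0,0,0]]
  ]
}}

```text
t: 37.1
tcp_pos: [0.54, 0.183, 0.0343]
tool_rot: [0.678, 0.735, -0.0, 0.0]
ft_force: [0.0, -1.0, -1.6]
width: 0.0154
finger_force: 97.7
```

```bash
python3 st.py; python3 - <<'E'
from h import *
cm=camera_model("scene"); snap("scene","s9"); snap("side","d9")
for f in("s2","s5","s8","s9"):
    im=np.load(f"pics/{f}.npy"); r=[]
    for px in(.005,.015,.025,.03,.035):
        q=np.array([-.025,-.078])+np.array([.065,.023])*(px+.025)/.065
        nn=np.arange(-.014,.0141,.001); P=proj(cm,[[*W(q[0],q[1]+k),.053] for k in nn]).astype(np.float32)
        v=cv2.remap(im.astype(np.float32),P[:,0].reshape(1,-1),P[:,1].reshape(1,-1),cv2.INTER_LINEAR)[0]
        w=np.clip(v[:,0]-v[:,2]-40,0,None); r.append(((w*nn).sum()/max(w.sum(),1)*1000).round(1))
    print(f,r)
E
```

```text
[0.54002905 0.18298568 0.03426748] [-234.2  -28.9] F 0.99 -0.05 -1.6 M [ 0.02 -0.01  0.01]
s2 [np.float64(4.5), np.float64(4.7), np.float64(4.7), np.float64(3.9), np.float64(0.0)]
s5 [np.float64(4.8), np.float64(4.8), np.float64(4.7), np.float64(3.9), np.float64(0.0)]
s8 [np.float64(3.9), np.float64(4.7), np.float64(3.7), np.float64(3.2), np.float64(0.0)]
s9 [np.float64(4.6), np.float64(4.7), np.float64(4.8), np.float64(4.1), np.float64(0.0)]
```

With the stick gone the keeper leaf reads exactly as at rest, so it has snapped in behind the block. Now I'll take the stick off the portioner.

{"name": "drive_tool", "arguments": {
  "deltas": [
    [[0.1,0,0,0,0,0],[0.22,0,0,0,0,0],[0.34,0,0,0,0,0],[0.46,0,0,0,0,0],[0.58,-0.05,0,0,0,0],[0.7,-0.1,0,0,0,0],[0.82,-0.15,0,0,0,0],[0.92,-0.2,0,0,0,0],[1,-0.25,0,0,0,0],[1,-0.25,0,0,0,0]]
  ]
}}

```text
t: 38.45
tcp_pos: [0.4999, 0.3001, 0.0342]
tool_rot: [0.677, 0.736, -0.0, -0.0]
ft_force: [-0.3, -0.7, -0.3]
width: 0.0146
finger_force: 97.7
```

{"name": "drive_tool", "arguments": {
  "deltas": [
    [[0.1,-0.02,0,0,0,0],[0.2,-0.04,0,0,0,0],[0.32,-0.06,0,0,0,0],[0.44,-0.08,0,0,0,0],[0.56,-0.1,0,0,0,0],[0.66,-0.1,0,0,0,0],[0.7,-0.1,0,0,0,0],[0.7,-0.1,0.04,0,0,0],[0.7,-0.1,0.08,0,0,0],[0.7,-0.1,0.12,0,0,0]]
  ]
}}

```text
t: 39.7
tcp_pos: [0.4818, 0.3817, 0.0194]
tool_rot: [0.678, 0.735, -0.0, 0.0]
ft_force: [-0.2, -0.7, -0.7]
width: 0.0149
finger_force: 97.7
```

```bash
python3 st.py
```

```text
[0.48181909 0.38169304 0.01937739] [-436.8  -71.5] F 0.66 -0.3 -0.7 M [ 0.01 -0.01  0.03]
```

{"name": "drive_tool", "arguments": {
  "deltas": [
    [[0,0,0.005,0,0,0],[0,0,0.01,0,0,0],[0,0,0.015,0,0,0],[0,0,0.02,0,0,0],[0,0,0.025,0,0,0],[0,0,0.03,0,0,0],[0,0,0.034,0,0,0],[0,0,0.037,0,0,0],[0,0,0.037,0,0,0],[0,0,0.037,0,0,0]]
  ]
}}

```text
t: 40.95
tcp_pos: [0.4817, 0.3822, 0.0154]
tool_rot: [0.678, 0.735, -0.0, 0.0]
ft_force: [-0.1, -0.3, -0.8]
width: 0.0146
finger_force: 97.7
```

{"name": "drive_tool", "arguments": {
  "deltas": [
    [[0,0,0,0,0,0],[0,0,0,0,0,0],[0,0,0,0,0,0],[0,0,0,0,0,0],[0,0,0,0,0,0],[0,0,0,0,0,0],[0,0,0,0,0,0],[0,0,0,0,0,0],[0,0,0,0,0,0],[0,0,0,0,0,0]]
  ],
  "claw": 0
}}

```text
t: 42.2
tcp_pos: [0.4817, 0.3822, 0.0154]
tool_rot: [0.678, 0.735, -0.0, 0.0]
ft_force: [0.2, -0.9, -0.3]
width: 0.0855
finger_force: 0.0
```

{"name": "drive_tool", "arguments": {
  "deltas": [
    [[0,0,-0.05,0,0,0],[0,0,-0.1,0,0,0],[0,0,-0.2,0,0,0],[0,0,-0.3,0,0,0],[0,0,-0.4,0,0,0],[0,0,-0.5,0,0,0],[0,0,-0.65,0,0,0],[0,0,-0.8,0,0,0],[0,0,-0.95,0,0,0],[0,0,-1,0,0,0]]
  ]
}}

```text
t: 43.45
tcp_pos: [0.4821, 0.3824, 0.1369]
tool_rot: [0.678, 0.735, 0.001, 0.0]
ft_force: [-0.9, -0.0, 0.4]
width: 0.0854
finger_force: 0.0
```

```bash
python3 st.py; python3 - <<'E'
from h import *
a=snap("scene","s10")[1]; b=snap("side","d10")[1]
cv2.imwrite("pics/fin.png",np.hstack([cv2.resize(a[110:300,110:350],(400,317)),cv2.resize(b[110:300,140:380],(400,317))])[:,:,::-1])
E
```

```text
[0.48205688 0.38239105 0.13691573] [-437.5  -71.2] F -0.05 -0.92 0.4 M [0.05 0.03 0.  ]
```

View pics/fin.png

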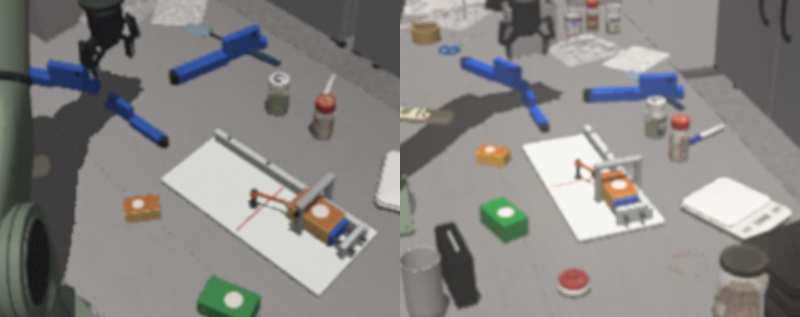

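The final view shows the block held under the wire frame between keeper and backstop. The stick lies on the worktop clear of the deck (tip at left-panel (165,142)), and the jars and timer are untouched.

```bash
python3 -c "
from workcell import *
print(hand_in())"
```

```text
the job is handed in; nothing more can be done
None
```

The job is handed in at about 43.5 s of the 69 s allowed: the cheese was squared on the fence before the red line, fed home and is held by the snapped-in keeper, and the push stick lies on the worktop off the portioner; the hand-in call returned no verdict.

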